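# Lock the mould turntable with its index pin

### The job

Lock the mould turntable: take the pin with the slim knob out of the rack and put its foot into the hole in the turntable's top plate, then turn the plate anticlockwise (seen from above) until this hole comes over the hidden hole in the plate below, and let the pin go fully home, with its shoulder down on the top plate. The hidden hole cannot be seen, so feel for it gently: the pin must never be forced with more than about 30 N. Let go of the pin and leave the other pin, the loose moulds, the pot and the tweezers where they are.

Things in the scene. Friction and masses are not known exactly. Their poses are not given: they have to be found in the camera images.
- slim_pin_grip (a point): centre of the slim pin's knob. Steel pin, 86 mm long, upright in the rack, its z up: from the foot a shank 12 mm across and 26 mm long (lowest 4 mm tapered to 7 mm), shoulder disc 28 mm across, 5 mm thick, neck 12 mm across, dark knob 18 mm across, 24 mm tall. This point is 74 mm above the foot, 48 mm above the shoulder's underside. 0.12 kg
- thick_pin_grip (a point): the same point on the other pin in the rack, which is too thick for the turntable (shank 17 mm, knob 28 mm in diameter, otherwise the same lengths); leave it alone
- turntable: fixed turntable; origin at the centre of its underside, on its upright axis. Grey foot 176 mm across; fixed dark index plate 160 mm across, its top 24 mm up; on it the turning aluminium top plate, 156 mm across, 24.5 to 36.5 mm up, with a rubber mould 68 x 46 x 20 mm held on its middle (top 56.5 mm up). Its yaw does not tell where the hidden hole is
- plate_hole (a point): centre of the mouth of the hole through the top plate, level with its upper face, 58 mm from the axis; turns with the plate. 15 mm across, chamfer 2.5 mm, 12 mm deep, below it the index plate. The pin's knob centre is 61.5 mm above this point while the pin stands on the index plate, 48 mm when home (shoulder on the plate)
- top_plate (a joint): angle of the top plate, rad, growing anticlockwise from above; slight friction (0.06 N m), stops at -0.1 and 1.95, starts at 0 to 0.3. The index plate's one hidden hole (15 mm across, chamfer 1.5 mm, 16 mm deep, 58 mm from the axis) is at a new angle each time: 0.45 to 1.75 rad anticlockwise from the top plate's hole as it starts
- pin_rack: fixed wooden block 44 x 124 x 30 mm, long in y, origin at the centre of its underside; two holes 19 mm in diameter on its middle line, 35 mm either side of the centre, in which the two pins stand with their shoulders on its top
- mould_a: loose pink rubber mould 82 x 55 x 28 mm beyond the rack, origin at the centre of its underside; a bystander
- mould_b: loose pink rubber mould 80 x 57 x 23 mm left of the turntable, origin at the centre of its underside; a bystander
- talc_pot: loose round white plastic pot 71 mm in diameter, 45 mm high, origin at the centre of its underside; a bystander
- tweezers_a: loose steel tweezers 122 x 12 x 10 mm lying on the robot's side of the rack, origin at the centre of the underside; a bystander

How it is judged:
At the end, for the whole second after the job is handed in: the slim pin stands upright (within 0.12 rad) through the top plate's hole and in the hidden hole below, its knob within 6 mm of straight above the hole and its shoulder within 3 mm of the top plate, released and at rest (z of slim_pin_grip in the frame of turntable between 0.081 and 0.0875 m and horizontal distance between slim_pin_grip and plate_hole below 0.006 m and angle between slim_pin_grip's own z axis and vertical below 0.12 rad and linear speed of slim_pin below 0.02 m/s and velocity of joint top_plate below 0.05 rad/s); the robot touches nothing.
It fails at once if the pin is forced against the turntable with more than 40 N (contact force between slim_pin and turntable above 40 N).
It fails at once if the thick pin is disturbed (distance of thick_pin_grip from where it was at the start of the episode above 0.015 m).
It fails at once if a loose mould is moved (distance of any of mould_a, mould_b from where it was at the start of the episode above 0.015 m).
It fails at once if the pot or the tweezers are moved (distance of any of talc_pot, tweezers_a from where it was at the start of the episode above 0.015 m).
It also fails if it takes over 58 s, if anything falls off the work surface, if the arm or the gripper's body presses on something with over 40 N, if the wrist force passes 120 N, or if a joint passes its speed limit or range.

### The arm

A 6-joint arm with a two-finger parallel gripper is mounted at the origin on a cart in front of the work surface, level with it; the furniture and walls round the work are solid. World frame = base frame: x ahead of the robot, y to its left, z up, the work surface at z = 0. Lengths are in m, angles in rad, forces in N, time in s.
With the tool pointing down it reaches from about 0.3 to 0.875 m from the base axis. Payload 6.4 kg.
Tool frame: the origin (TCP) lies between the finger pads; the fingertips stand 8 mm ahead of it and the grasp point (between the pads) lies 11 mm behind it; z points along the fingers, x is the direction in which the jaws open and shut, and the axes are right-handed (so a half turn about z gives the same grasp; the last joint's range is limited). The gripper opens to 85 mm and grips with 20 to 120 N. Pads are 22 mm wide; open, the fingers measure 114 mm over their backs; the gripper's body (76 mm by 85 mm) begins 54 mm behind the grasp point. The pads swing forward as they close: fully open they stand 13 mm farther back than shut.
Start: joints at [1.01, 0.181, 1.607, -0, 1.354, -0.206], TCP at [0.2, 0.539, 0.239] pointing down, gripper open.
Joint ranges: [-2.99, 2.99], [-0.89, 2.07], [0.3, 2.58], [-1.14, 4.28], [0, 2.63], [-3.12, 3.12]. Speed limits (rad/s): [2.57, 2.57, 3.01, 3.14, 3.14, 3.14].

### API

Orientations are given as a unit quaternion [w, x, y, z].
In Python, from bench import ctrl gives the robot as it stands.
- The arm moves only by the tool drive_tool, never from a script. Its argument "commands" is a list of rows, each an object of numbers: "gripper": the closure, from 0 (fully open) to 1 (shut); "dx", "dy", "dz": the shift along the tool's x, y, z in cm; "turn": the turn about the tool's z in degrees. A call has 1 to 20 rows; each row is the pose to reach, as a shift and turn from the pose commanded when the call began, along the tool's axes at that moment; what a row does not reach only later rows make up. A row lasts 1/8 s, in which the tool goes at most 62.5 mm and 10.7 degrees, less where a joint would pass 70% of its speed; a pose out of reach is approached as far as the arm can. A call with a gripper value outside its range is refused whole. The fingers move at their own pace and stop on an object; the grip force is fixed at half the most. Time passes only in rows, so rows that repeat a pose let the fingers close. It gives the time, the measured TCP pose, the force and the opening at its end, in the units of the state.
- ctrl.get_obs(): the state, without advancing time (a new reading comes with each control period).
- ctrl.camera(name): name is "side" or "top"; returns a dict with "image" (420x560x3 uint8, red, green, blue), "mtx" (3x3 intrinsics, pixels), "R" (3x3) and "t" (3): a world point X has camera coordinates R X + t. Camera axes: x right, y down, z forward; pixel columns grow to the right and rows downward; lengths in m; the calibration is good to about 2 mm. A picture is of the moment at which its call begins. There is no depth.
- ctrl.hand_in(): hands the job in, once; it reports no verdict.
The state is a dict: "time_s": time; "q": joint angles; "dq": joint speeds; "joint_efforts": joint torques, N m; "eef_pos": TCP position; "eef_rot": TCP orientation; "wrist_force": force on the tool from outside, world axes, zero at the start; "torque": the same for the moment, N m; "opening": opening from 0.0 (shut) to 1.0 (fully open).
Only numpy, scipy, OpenCV 4.12 (cv2) and the standard library are available. Lean on these libraries where they do the work, as an engineer would, in place of code of your own. Each camera call takes 0.05 s, during which the arm holds its last target.

## Working session

There is one attempt and no reset: what is moved stays moved. The work goes in short steps, Python scripts to look and compute and a tool call to move; the robot and the scene stay as the last step left them, time stands still between calls to the robot, and variables do not carry over. Pictures are saved under pics/ and viewed, and the job is handed in when it is done.

Besides the shell and the picture viewer there is one more tool, called by a JSON object that holds its "api" and its "payload", one argument or row to a line. drive_tool: Moves the arm, as the interface text tells. Its arguments: {"type":"object","properties":{"commands":{"type":"array","items":{"type":"object","properties":{"gripper":{"type":"number"},"dx":{"type":"number"},"dy":{"type":"number"},"dz":{"type":"number"},"turn":{"type":"number"}}}}},"required":["commands"]}

```bash
ls; mkdir -p pics; python3 - <<'E'
from bench import ctrl
import cv2
o=ctrl.get_obs()
print(o)
for n in("top","side"):
    c=ctrl.camera(n); cv2.imwrite(f"pics/{n}0.png",c["image"][:,:,::-1]); print(n,c["mtx"],c["R"],c["t"])
E
```

```text
pics
{'time_s': 0.0, 'q': array([ 1.00966291e+00,  1.81564222e-01,  1.60801463e+00,  7.40350445e-06,
        1.35377193e+00, -2.06303315e-01]), 'dq': array([ 0.00054668, -0.0014287 , -0.00217802,  0.00055472, -0.00096902,
       -0.00125399]), 'joint_efforts': array([-3.11750264e-04, -4.44854236e+01, -3.51347852e+01, -2.28974686e-04,
        8.62399262e-03,  8.33200772e-06]), 'eef_pos': array([0.19946531, 0.53872428, 0.23836789]), 'eef_rot': array([ 3.40356509e-04,  8.20801900e-01,  5.71212279e-01, -8.10507968e-04]), 'wrist_force': array([0.84087761, 0.10483629, 0.44084772]), 'torque': array([-0.0358711 ,  0.04723231, -0.00469569]), 'opening': 1.005677060313045}
top [[522.90627956   0.         285.66468608]
 [  0.         522.90627956 198.89004049]
 [  0.           0.           1.        ]] [[ 0.01835169 -0.99974601 -0.01308183]
 [-0.98330929 -0.01567808 -0.1812651 ]
 [ 0.18101397  0.01619001 -0.98334726]] [0.05879064 0.55351811 1.18471212]
side [[379.79649133   0.         281.44213312]
 [  0.         379.79649133 204.63031719]
 [  0.           0.           1.        ]] [[ 8.66596502e-01 -4.99009480e-01  2.03276743e-04]
 [-2.10450544e-01 -3.65844733e-01 -9.06569468e-01]
 [ 4.52461126e-01  7.85587150e-01 -4.22056583e-01]] [-0.45099533  0.18766069  0.71951979]
```

View pics/top0.png

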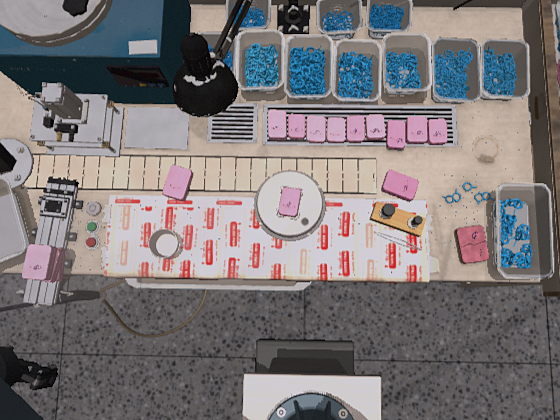

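View pics/side0.png

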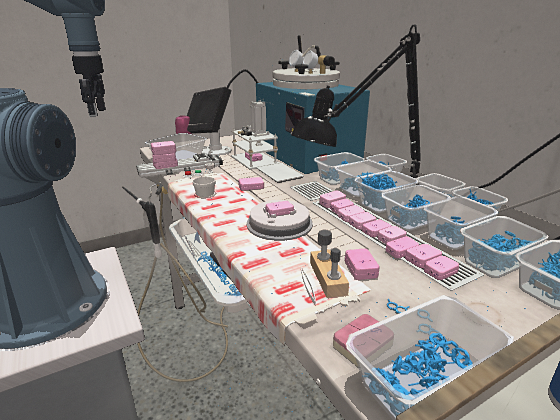

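The top view shows the turntable near (290,205) with its hole near (305,220), and the rack near (398,216). The thick pin is on the left at (388,210) and the slim pin on the right at (417,219). I'll enlarge these areas.

```bash
python3 - <<'E'
import cv2
a=cv2.imread("pics/top0.png")
cv2.imwrite("pics/c1.png",cv2.resize(a[160:260,250:330],None,fx=7,fy=6,interpolation=cv2.INTER_CUBIC))
cv2.imwrite("pics/c1.png",cv2.resize(a[165:250,245:335],None,fx=7,fy=7,interpolation=cv2.INTER_CUBIC))
cv2.imwrite("pics/c2.png",cv2.resize(a[190:250,360:440],None,fx=9,fy=9,interpolation=cv2.INTER_CUBIC))
b=cv2.imread("pics/side0.png")
cv2.imwrite("pics/c3.png",cv2.resize(b[190:310,240:390],None,fx=5,fy=5,interpolation=cv2.INTER_CUBIC))
E
```

```text
(no output)
```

View pics/c1.png

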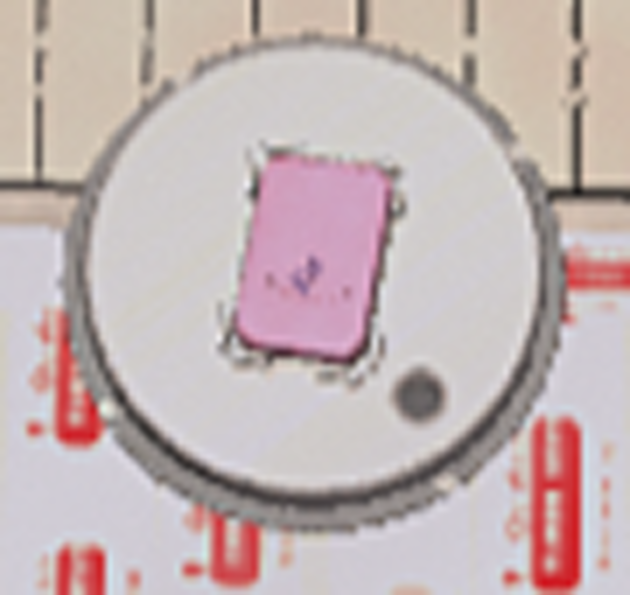

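View pics/c2.png

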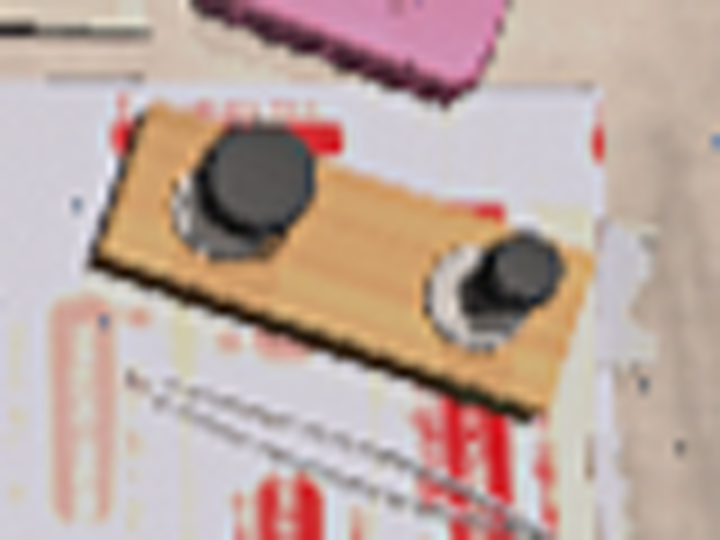

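View pics/c3.png

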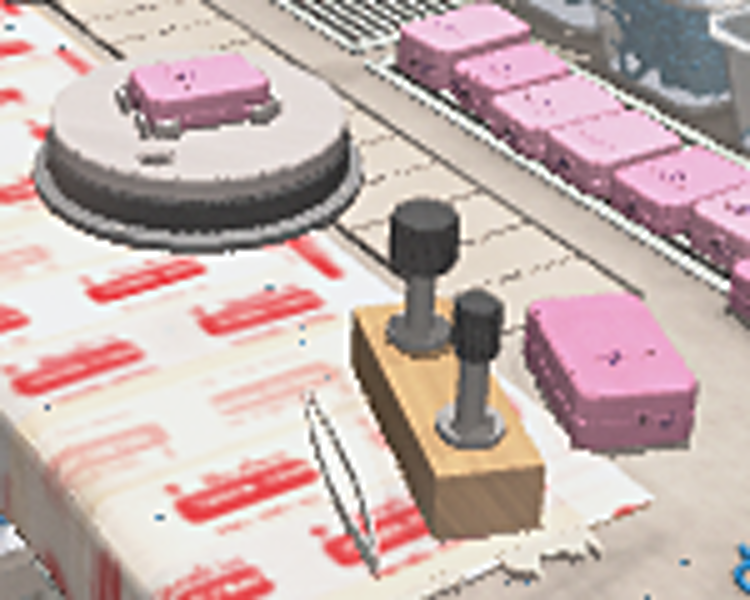

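```bash
cat > h.py <<'E'
import numpy as np
C={"top":(np.array([[522.90627956,0,285.66468608],[0,522.90627956,198.89004049],[0,0,1]]),np.array([[0.01835169,-0.99974601,-0.01308183],[-0.98330929,-0.01567808,-0.1812651],[0.18101397,0.01619001,-0.98334726]]),np.array([0.05879064,0.55351811,1.18471212])),
"side":(np.array([[379.79649133,0,281.44213312],[0,379.79649133,204.63031719],[0,0,1]]),np.array([[8.66596502e-01,-4.99009480e-01,2.03276743e-04],[-2.10450544e-01,-3.65844733e-01,-9.06569468e-01],[4.52461126e-01,7.85587150e-01,-4.22056583e-01]]),np.array([-0.45099533,0.18766069,0.71951979]))}
def back(cam,u,v,z):
    K,R,t=C[cam]; d=R.T@np.linalg.inv(K)@np.array([u,v,1.]); o=-R.T@t
    return o+d*(z-o[2])/d[2]
def proj(cam,X):
    K,R,t=C[cam]; p=K@(R@np.array(X)+t); return p[:2]/p[2]
def crop(u,v,s,x0,y0): return (u+.5)/s-.5+x0,(v+.5)/s-.5+y0
E
python3 - <<'E'
from h import *
np.set_printoptions(precision=4,suppress=True)
def T(u,v,z,s,x0,y0,c="top"): return back(c,*crop(u,v,s,x0,y0),z)
print("slim top",T(525,262,.090,9,360,190),"shoulder",T(474,297,.0325,9,360,190))
print("thick top",T(262,178,.090,9,360,190))
print("slim side top",T(480,299,.090,5,240,190,"side"), "should",T(471,427,.035,5,240,190,"side"))
print("thick side top",T(426,210,.090,5,240,190,"side"))
l=T(88,266,.0365,7,245,165);r=T(542,266,.0365,7,245,165);t=T(315,38,.0365,7,245,165);b=T(315,492,.0365,7,245,165)
print("plate l,r,t,b",l,r,t,b,(l+r)/2,(t+b)/2)
h=T(419,395,.0365,7,245,165);print("hole",h)
# foot ellipse side
print("hole side",T(157,158,.0365,5,240,190,"side"))
# rack corners top z=.03
for p in[(152,103),(598,255),(545,410),(100,262)]: print(T(*p,.03,9,360,190))
E
```

```text
slim top [ 0.5045 -0.2325  0.09  ] shoulder [ 0.5036 -0.2326  0.0325]
thick top [ 0.5248 -0.1669  0.09  ]
slim side top [ 0.5049 -0.2344  0.09  ] should [ 0.5012 -0.2388  0.035 ]
thick side top [ 0.5282 -0.1671  0.09  ]
plate l,r,t,b [0.5451 0.1365 0.0365] [ 0.5475 -0.0183  0.0365] [0.6262 0.0604 0.0365] [0.4689 0.0577 0.0365] [0.5463 0.0591 0.0365] [0.5475 0.059  0.0365]
hole [0.5025 0.023  0.0365]
hole side [0.5022 0.0206 0.0365]
[ 0.5546 -0.149   0.03  ]
[ 0.5157 -0.2661  0.03  ]
[ 0.4742 -0.251   0.03  ]
[ 0.5116 -0.1347  0.03  ]
```

{"api": "drive_tool", "payload": {
  "commands": [
    {"dx":-61.8,"dy":55.4,"turn":87,"gripper":0.4},
    {"dx":-61.8,"dy":55.4,"turn":87,"gripper":0.4},
    {"dx":-61.8,"dy":55.4,"turn":87,"gripper":0.4},
    {"dx":-61.8,"dy":55.4,"turn":87,"gripper":0.4},
    {"dx":-61.8,"dy":55.4,"turn":87,"gripper":0.4},
    {"dx":-61.8,"dy":55.4,"turn":87,"gripper":0.4},
    {"dx":-61.8,"dy":55.4,"turn":87,"gripper":0.4},
    {"dx":-61.8,"dy":55.4,"turn":87,"gripper":0.4},
    {"dx":-61.8,"dy":55.4,"turn":87,"gripper":0.4},
    {"dx":-61.8,"dy":55.4,"turn":87,"gripper":0.4},
    {"dx":-61.8,"dy":55.4,"turn":87,"gripper":0.4},
    {"dx":-61.8,"dy":55.4,"turn":87,"gripper":0.4},
    {"dx":-61.8,"dy":55.4,"turn":87,"gripper":0.4},
    {"dx":-61.8,"dy":55.4,"turn":87,"gripper":0.4},
    {"dx":-61.8,"dy":55.4,"turn":87,"gripper":0.4},
    {"dx":-61.8,"dy":55.4,"turn":87,"gripper":0.4}
  ]
}}

```text
invalid input at $.commands[0]: expected keys gripper, dx, dy, dz, turn
```

All keys are required, so I'll resend with each row complete.

{"api": "drive_tool", "payload": {
  "commands": [
    {"dx":-61.8,"dy":55.4,"dz":0,"turn":87,"gripper":0.4},
    {"dx":-61.8,"dy":55.4,"dz":0,"turn":87,"gripper":0.4},
    {"dx":-61.8,"dy":55.4,"dz":0,"turn":87,"gripper":0.4},
    {"dx":-61.8,"dy":55.4,"dz":0,"turn":87,"gripper":0.4},
    {"dx":-61.8,"dy":55.4,"dz":0,"turn":87,"gripper":0.4},
    {"dx":-61.8,"dy":55.4,"dz":0,"turn":87,"gripper":0.4},
    {"dx":-61.8,"dy":55.4,"dz":0,"turn":87,"gripper":0.4},
    {"dx":-61.8,"dy":55.4,"dz":0,"turn":87,"gripper":0.4},
    {"dx":-61.8,"dy":55.4,"dz":0,"turn":87,"gripper":0.4},
    {"dx":-61.8,"dy":55.4,"dz":0,"turn":87,"gripper":0.4},
    {"dx":-61.8,"dy":55.4,"dz":0,"turn":87,"gripper":0.4},
    {"dx":-61.8,"dy":55.4,"dz":0,"turn":87,"gripper":0.4},
    {"dx":-61.8,"dy":55.4,"dz":0,"turn":87,"gripper":0.4},
    {"dx":-61.8,"dy":55.4,"dz":0,"turn":87,"gripper":0.4},
    {"dx":-61.8,"dy":55.4,"dz":0,"turn":87,"gripper":0.4},
    {"dx":-61.8,"dy":55.4,"dz":0,"turn":87,"gripper":0.4}
  ]
}}

```text
time_s: 2.1
eef_pos: [0.5041, -0.2311, 0.239]
eef_rot: [-0.0, 0.989, -0.15, -0.0]
wrist_force: [0.5, -0.3, 0.8]
opening: 0.603
```

{"api": "drive_tool", "payload": {
  "commands": [
    {"dx":0,"dy":0.2,"dz":5,"turn":0,"gripper":0.4},
    {"dx":0,"dy":0.2,"dz":10,"turn":0,"gripper":0.4},
    {"dx":0,"dy":0.2,"dz":13,"turn":0,"gripper":0.4},
    {"dx":0,"dy":0.2,"dz":15,"turn":0,"gripper":0.4},
    {"dx":0,"dy":0.2,"dz":16.8,"turn":0,"gripper":0.4},
    {"dx":0,"dy":0.2,"dz":16.8,"turn":0,"gripper":0.4},
    {"dx":0,"dy":0.2,"dz":16.8,"turn":0,"gripper":0.4}
  ]
}}

```text
time_s: 2.98
eef_pos: [0.5045, -0.2346, 0.0723]
eef_rot: [0.0, 0.989, -0.15, 0.001]
wrist_force: [-0.0, -0.6, 0.4]
opening: 0.6
```

```bash
cat > snap.py <<'E'
import sys,cv2
from bench import ctrl
n,out,x0,y0,x1,y1,s=sys.argv[1],sys.argv[2],*map(int,sys.argv[3:8])
c=ctrl.camera(n)["image"][:,:,::-1]
cv2.imwrite(out,cv2.resize(c[y0:y1,x0:x1],None,fx=s,fy=s,interpolation=cv2.INTER_CUBIC))
E
python3 snap.py side pics/s1.png 240 180 390 300 5
```

```text
(no output)
```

View pics/s1.png

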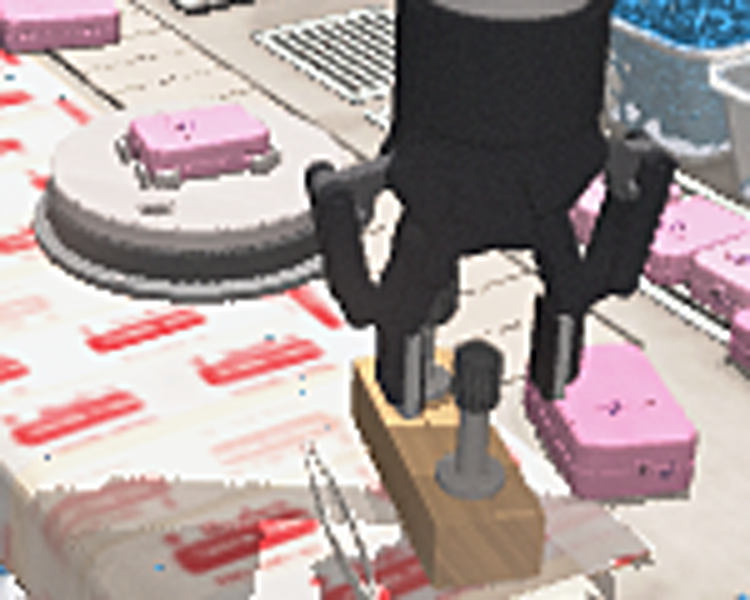

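The side view shows the open fingers either side of the slim knob at (478,375), clear of the thick pin. I'll close on it.

{"api": "drive_tool", "payload": {
  "commands": [
    {"dx":0,"dy":-0.1,"dz":0,"turn":0,"gripper":0.4},
    {"dx":0,"dy":-0.1,"dz":0,"turn":0,"gripper":1},
    {"dx":0,"dy":-0.1,"dz":0,"turn":0,"gripper":1},
    {"dx":0,"dy":-0.1,"dz":0,"turn":0,"gripper":1},
    {"dx":0,"dy":-0.1,"dz":0,"turn":0,"gripper":1},
    {"dx":0,"dy":-0.1,"dz":0,"turn":0,"gripper":1},
    {"dx":0,"dy":-0.1,"dz":0,"turn":0,"gripper":1}
  ]
}}

```text
time_s: 3.9
eef_pos: [0.5046, -0.234, 0.0718]
eef_rot: [0.0, 0.989, -0.151, 0.0]
wrist_force: [-0.9, 0.9, 5.7]
opening: 0.188
```

{"api": "drive_tool", "payload": {
  "commands": [
    {"dx":0,"dy":0,"dz":-1.5,"turn":0,"gripper":1},
    {"dx":0,"dy":0,"dz":-3,"turn":0,"gripper":1},
    {"dx":0,"dy":0,"dz":-5,"turn":0,"gripper":1},
    {"dx":0,"dy":0,"dz":-9,"turn":0,"gripper":1},
    {"dx":0,"dy":0,"dz":-9,"turn":0,"gripper":1},
    {"dx":0,"dy":0,"dz":-9,"turn":0,"gripper":1}
  ]
}}

```text
time_s: 4.65
eef_pos: [0.504, -0.2336, 0.1614]
eef_rot: [0.0, 0.989, -0.151, 0.0]
wrist_force: [-0.3, 0.7, -1.1]
opening: 0.184
```

```bash
python3 snap.py side pics/s2.png 240 150 390 270 5
```

```text
(no output)
```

View pics/s2.png

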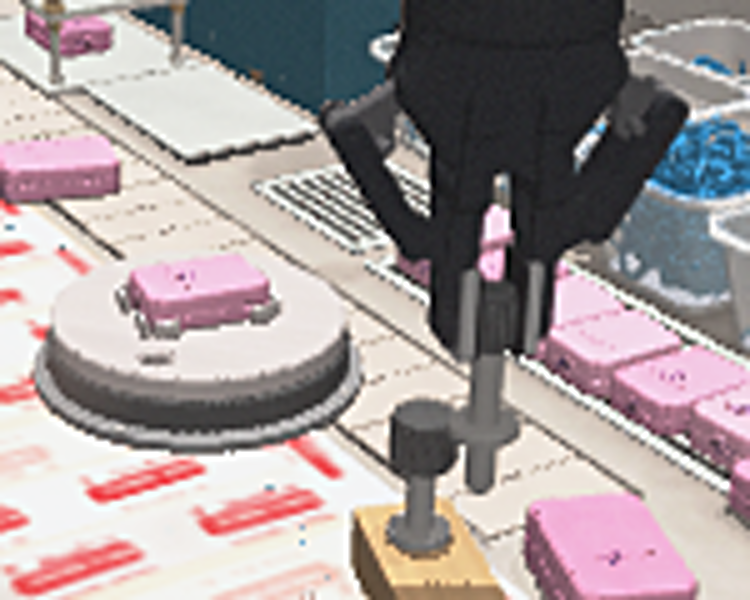

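```bash
python3 - <<'E'
from h import *
print(back("side",*crop(480,487,5,240,150),.0937), back("side",*crop(486,428,5,240,150),.1247))
for p in ([.504,-.2336,.0937],[.504,-.2336,.1222],[.504,-.2336,.1677]):
    u,v=proj("side",p); print((u-240+.5)*5-.5,(v-150+.5)*5-.5)
E
```

```text
[ 0.50632823 -0.23210619  0.0937    ] [ 0.50111775 -0.23952993  0.1247    ]
477.49775613733715 490.36788890425055
482.0426705663773 425.13625790069096
489.6254703840678 316.3028777778711
```

{"api": "drive_tool", "payload": {
  "commands": [
    {"dx":0,"dy":0,"dz":-3,"turn":0,"gripper":1},
    {"dx":-2,"dy":-6,"dz":-3,"turn":0,"gripper":1},
    {"dx":-4,"dy":-12,"dz":-3,"turn":0,"gripper":1},
    {"dx":-6,"dy":-18,"dz":-3,"turn":0,"gripper":1},
    {"dx":-7.7,"dy":-24.3,"dz":-1,"turn":0,"gripper":1},
    {"dx":-7.7,"dy":-24.3,"dz":3,"turn":0,"gripper":1},
    {"dx":-7.7,"dy":-24.3,"dz":4,"turn":0,"gripper":1},
    {"dx":-7.7,"dy":-24.3,"dz":4,"turn":0,"gripper":1},
    {"dx":-7.7,"dy":-24.3,"dz":4,"turn":0,"gripper":1}
  ]
}}

```text
time_s: 5.82
eef_pos: [0.5042, 0.02, 0.1225]
eef_rot: [0.0, 0.988, -0.151, 0.001]
wrist_force: [0.1, -0.1, -0.7]
opening: 0.189
```

```bash
python3 snap.py side pics/s3.png 200 150 350 270 5; python3 snap.py top pics/t3.png 245 165 345 250 7
```

```text
(no output)
```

View pics/s3.png

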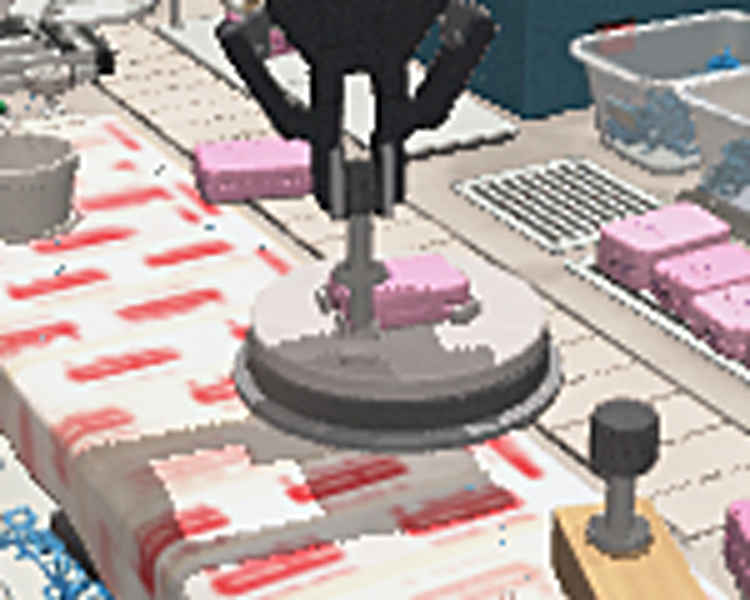

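View pics/t3.png

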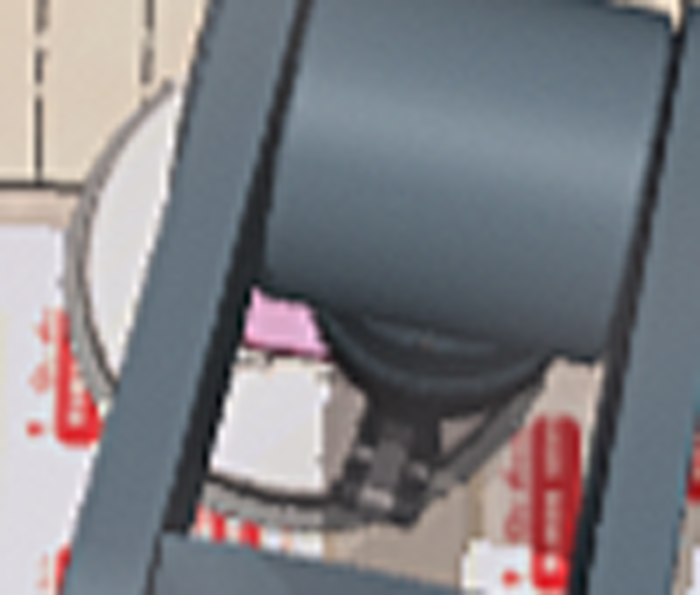

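{"api": "drive_tool", "payload": {
  "commands": [
    {"dx":-0.25,"dy":-0.1,"dz":0.5,"turn":0,"gripper":1},
    {"dx":-0.25,"dy":-0.1,"dz":1.2,"turn":0,"gripper":1},
    {"dx":-0.25,"dy":-0.1,"dz":1.6,"turn":0,"gripper":1},
    {"dx":-0.25,"dy":-0.1,"dz":1.8,"turn":0,"gripper":1},
    {"dx":-0.25,"dy":-0.1,"dz":2.0,"turn":0,"gripper":1},
    {"dx":-0.25,"dy":-0.1,"dz":2.0,"turn":0,"gripper":1}
  ]
}}

```text
time_s: 6.68
eef_pos: [0.501, 0.0229, 0.1012]
eef_rot: [-0.0, 0.989, -0.151, -0.0]
wrist_force: [-1.0, -0.5, -1.5]
opening: 0.19
```

{"api": "drive_tool", "payload": {
  "commands": [
    {"dx":0,"dy":0,"dz":0.2,"turn":0,"gripper":1},
    {"dx":0,"dy":0,"dz":0.4,"turn":0,"gripper":1},
    {"dx":0,"dy":0,"dz":0.55,"turn":0,"gripper":1},
    {"dx":0,"dy":0,"dz":0.7,"turn":0,"gripper":1},
    {"dx":0,"dy":0,"dz":0.7,"turn":0,"gripper":1}
  ]
}}

```text
time_s: 7.3
eef_pos: [0.5012, 0.0228, 0.0943]
eef_rot: [0.0, 0.989, -0.151, 0.0]
wrist_force: [1.0, -0.5, -2.0]
opening: 0.188
```

```bash
python3 snap.py side pics/s4.png 230 170 350 270 6
```

```text
(no output)
```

View pics/s4.png

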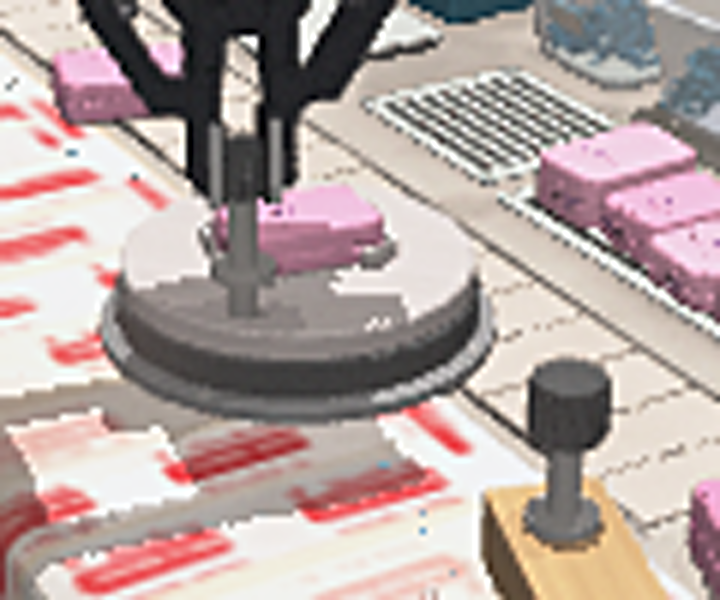

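The foot now disappears into the hole at (243,312), with no contact force. I'll feel downward for the index plate.

{"api": "drive_tool", "payload": {
  "commands": [
    {"dx":0,"dy":0,"dz":0.1,"turn":0,"gripper":1},
    {"dx":0,"dy":0,"dz":0.2,"turn":0,"gripper":1},
    {"dx":0,"dy":0,"dz":0.25,"turn":0,"gripper":1},
    {"dx":0,"dy":0,"dz":0.25,"turn":0,"gripper":1}
  ]
}}

```text
time_s: 7.85
eef_pos: [0.5012, 0.0228, 0.0918]
eef_rot: [0.0, 0.989, -0.151, 0.0]
wrist_force: [0.9, -0.1, -1.0]
opening: 0.187
```

{"api": "drive_tool", "payload": {
  "commands": [
    {"dx":0,"dy":0,"dz":0.05,"turn":0,"gripper":1},
    {"dx":0,"dy":0,"dz":0.05,"turn":0,"gripper":1},
    {"dx":0,"dy":0,"dz":0.1,"turn":0,"gripper":1},
    {"dx":0,"dy":0,"dz":0.1,"turn":0,"gripper":1}
  ]
}}

```text
time_s: 8.35
eef_pos: [0.5015, 0.0228, 0.0916]
eef_rot: [0.0, 0.989, -0.151, 0.0]
wrist_force: [-0.7, 0.2, 7.0]
opening: 0.19
```

```bash
cat >> h.py <<'E'
YAW=-0.3018
tx=np.array([np.cos(YAW),np.sin(YAW)]);ty=np.array([np.sin(YAW),-np.cos(YAW)])
def arc(c,r,a0,a1,n,start=None):
    c=np.array(c); P=lambda a:c+r*np.array([np.cos(a),np.sin(a)])
    s=P(a0) if start is None else np.array(start)
    for a in np.linspace(a0,a1,n+1)[1:]:
        d=(P(a)-s)*100; print("%.3f: dx %.2f dy %.2f"%(a,d@tx,d@ty))
E
python3 -c "
from h import *
arc((.547,.058),.0577,-2.485,-2.485+.345,10)"
```

```text
-2.450: dx 0.16 dy 0.11
-2.416: dx 0.33 dy 0.22
-2.381: dx 0.51 dy 0.32
-2.347: dx 0.68 dy 0.41
-2.312: dx 0.86 dy 0.50
-2.278: dx 1.04 dy 0.58
-2.243: dx 1.23 dy 0.66
-2.209: dx 1.41 dy 0.73
-2.174: dx 1.60 dy 0.79
-2.140: dx 1.79 dy 0.84
```

{"api": "drive_tool", "payload": {
  "commands": [
    {"dx":0.16,"dy":0.11,"dz":0,"turn":0,"gripper":1},
    {"dx":0.33,"dy":0.22,"dz":0,"turn":0,"gripper":1},
    {"dx":0.51,"dy":0.32,"dz":0,"turn":0,"gripper":1},
    {"dx":0.68,"dy":0.41,"dz":0,"turn":0,"gripper":1},
    {"dx":0.68,"dy":0.41,"dz":0,"turn":0,"gripper":1}
  ]
}}

```text
time_s: 8.98
eef_pos: [0.5042, 0.0186, 0.0913]
eef_rot: [-0.001, 0.989, -0.151, -0.003]
wrist_force: [-8.6, 6.4, 16.8]
opening: 0.189
```

{"api": "drive_tool", "payload": {
  "commands": [
    {"dx":0,"dy":0,"dz":-0.07,"turn":0,"gripper":1},
    {"dx":0,"dy":0,"dz":-0.07,"turn":0,"gripper":1}
  ]
}}

```text
time_s: 9.22
eef_pos: [0.5048, 0.0182, 0.0915]
eef_rot: [-0.001, 0.989, -0.151, -0.002]
wrist_force: [-4.2, 4.6, 8.7]
opening: 0.19
```

```bash
python3 snap.py side pics/s5.png 230 170 350 270 6;python3 snap.py top pics/t5.png 245 165 345 250 7; python3 -c "
from bench import ctrl
print(ctrl.get_obs())"
```

```text
{'time_s': 9.325, 'q': array([-2.00295652e-01,  2.20061859e-01,  1.89281926e+00,  1.68621106e-03,
        1.03262617e+00,  1.01199900e-01]), 'dq': array([ 0.00173715, -0.00072856, -0.00210437,  0.00031046,  0.00159231,
        0.00067317]), 'joint_efforts': array([-2.23872609e+00, -3.73266935e+01, -2.89876020e+01, -1.08397510e+00,
       -1.90618269e+00,  3.60092257e-03]), 'eef_pos': array([0.50477454, 0.0181842 , 0.09145037]), 'eef_rot': array([-8.19137505e-04,  9.88591699e-01, -1.50605775e-01, -1.91910424e-03]), 'wrist_force': array([-4.88948869,  4.75107668, 10.3816728 ]), 'torque': array([ 0.95796634,  0.99946586, -0.01749315]), 'opening': 0.18944710610803686}
```

View pics/s5.png

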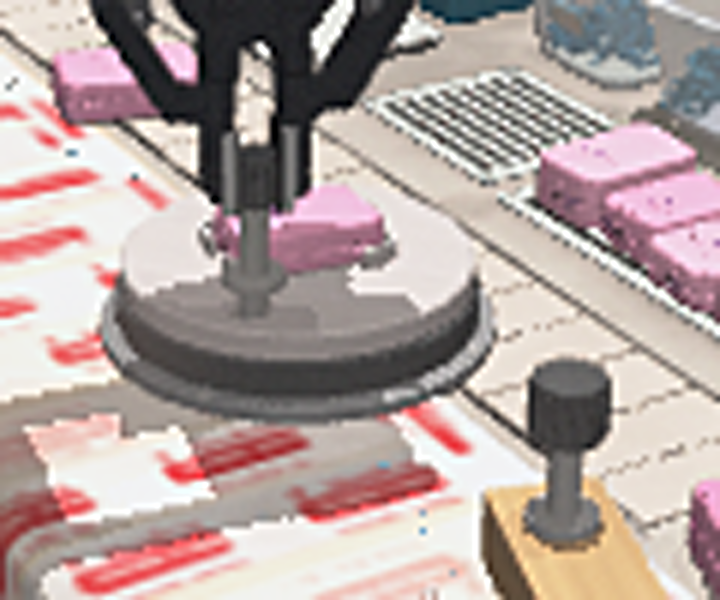

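View pics/t5.png

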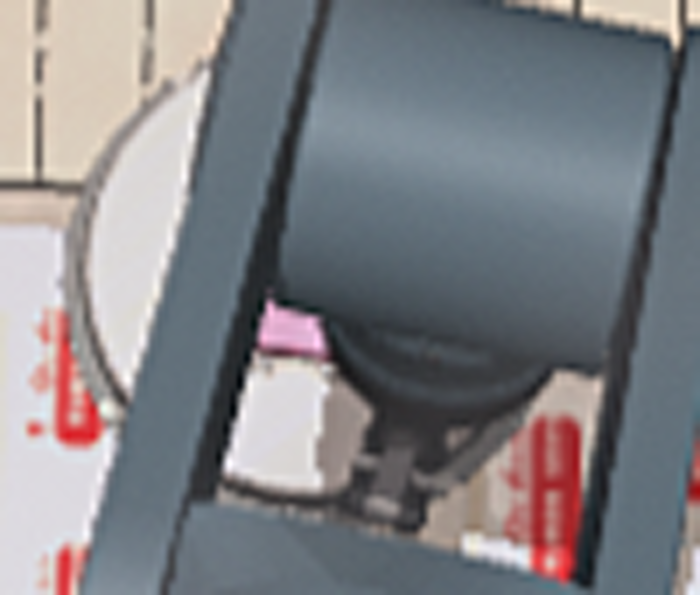

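```bash
python3 -c "
from h import *
arc((.547,.058),.0577,-2.347,-2.347+.21,7)"
```

```text
-2.317: dx 0.16 dy 0.08
-2.287: dx 0.31 dy 0.15
-2.257: dx 0.47 dy 0.22
-2.227: dx 0.63 dy 0.28
-2.197: dx 0.80 dy 0.34
-2.167: dx 0.96 dy 0.39
-2.137: dx 1.13 dy 0.44
```

{"api": "drive_tool", "payload": {
  "commands": [
    {"dx":0.16,"dy":0.08,"dz":-0.05,"turn":0,"gripper":1},
    {"dx":0.31,"dy":0.15,"dz":-0.05,"turn":0,"gripper":1},
    {"dx":0.47,"dy":0.22,"dz":-0.05,"turn":0,"gripper":1},
    {"dx":0.63,"dy":0.28,"dz":-0.05,"turn":0,"gripper":1},
    {"dx":0.63,"dy":0.28,"dz":-0.05,"turn":0,"gripper":1}
  ]
}}

```text
time_s: 9.95
eef_pos: [0.5116, 0.012, 0.0918]
eef_rot: [0.0, 0.989, -0.151, 0.0]
wrist_force: [0.2, 1.2, -1.3]
opening: 0.188
```

```bash
python3 -c "
from h import *
arc((.547,.058),.0577,-2.227,-2.227+.12,4)
print()
for a in (-2.107,-1.987,-1.867,-1.747,-1.627,-1.507,-1.387,-1.267,-1.147): arc((.547,.058),.0577,a,a+.12,4);print()"
```

```text
-2.197: dx 0.16 dy 0.06
-2.167: dx 0.33 dy 0.11
-2.137: dx 0.49 dy 0.16
-2.107: dx 0.66 dy 0.20

-2.077: dx 0.17 dy 0.04
-2.047: dx 0.34 dy 0.07
-2.017: dx 0.51 dy 0.10
-1.987: dx 0.68 dy 0.12

-1.957: dx 0.17 dy 0.02
-1.927: dx 0.34 dy 0.03
-1.897: dx 0.52 dy 0.04
-1.867: dx 0.69 dy 0.04

-1.837: dx 0.17 dy -0.00
-1.807: dx 0.35 dy -0.01
-1.777: dx 0.52 dy -0.03
-1.747: dx 0.69 dy -0.05

-1.717: dx 0.17 dy -0.02
-1.687: dx 0.34 dy -0.05
-1.657: dx 0.51 dy -0.09
-1.627: dx 0.68 dy -0.13

-1.597: dx 0.17 dy -0.04
-1.567: dx 0.33 dy -0.09
-1.537: dx 0.50 dy -0.15
-1.507: dx 0.66 dy -0.21

-1.477: dx 0.16 dy -0.06
-1.447: dx 0.32 dy -0.13
-1.417: dx 0.48 dy -0.21
-1.387: dx 0.63 dy -0.29

-1.357: dx 0.15 dy -0.08
-1.327: dx 0.30 dy -0.17
-1.297: dx 0.45 dy -0.26
-1.267: dx 0.59 dy -0.36

-1.237: dx 0.14 dy -0.10
-1.207: dx 0.28 dy -0.21
-1.177: dx 0.41 dy -0.31
-1.147: dx 0.54 dy -0.43

-1.117: dx 0.13 dy -0.12
-1.087: dx 0.25 dy -0.24
-1.057: dx 0.37 dy -0.36
-1.027: dx 0.49 dy -0.49
```

{"api": "drive_tool", "payload": {
  "commands": [
    {"dx":0.17,"dy":0.05,"dz":0,"turn":0,"gripper":1},
    {"dx":0.33,"dy":0.11,"dz":0,"turn":0,"gripper":1},
    {"dx":0.5,"dy":0.16,"dz":0,"turn":0,"gripper":1},
    {"dx":0.67,"dy":0.2,"dz":0.03,"turn":0,"gripper":1},
    {"dx":0.67,"dy":0.2,"dz":0.03,"turn":0,"gripper":1}
  ]
}}

```text
time_s: 10.58
eef_pos: [0.5175, 0.0083, 0.0918]
eef_rot: [0.0, 0.989, -0.151, 0.0]
wrist_force: [-0.3, 1.5, -0.2]
opening: 0.188
```

{"api": "drive_tool", "payload": {
  "commands": [
    {"dx":0.17,"dy":0.04,"dz":0.05,"turn":0,"gripper":1},
    {"dx":0.34,"dy":0.07,"dz":0.05,"turn":0,"gripper":1},
    {"dx":0.51,"dy":0.1,"dz":0.05,"turn":0,"gripper":1},
    {"dx":0.68,"dy":0.12,"dz":0.05,"turn":0,"gripper":1},
    {"dx":0.68,"dy":0.12,"dz":0.05,"turn":0,"gripper":1}
  ]
}}

```text
time_s: 11.2
eef_pos: [0.5231, 0.0055, 0.0916]
eef_rot: [-0.0, 0.989, -0.151, -0.001]
wrist_force: [-2.8, 3.2, 4.8]
opening: 0.187
```

Contact is at about 5 N. Continuing the drag.

{"api": "drive_tool", "payload": {
  "commands": [
    {"dx":0.17,"dy":0.02,"dz":0,"turn":0,"gripper":1},
    {"dx":0.34,"dy":0.03,"dz":0,"turn":0,"gripper":1},
    {"dx":0.52,"dy":0.04,"dz":0,"turn":0,"gripper":1},
    {"dx":0.69,"dy":0.04,"dz":0,"turn":0,"gripper":1},
    {"dx":0.69,"dy":0.04,"dz":0,"turn":0,"gripper":1}
  ]
}}

```text
time_s: 11.82
eef_pos: [0.5294, 0.0032, 0.0916]
eef_rot: [-0.0, 0.989, -0.151, -0.001]
wrist_force: [-4.5, 2.1, 5.9]
opening: 0.189
```

{"api": "drive_tool", "payload": {
  "commands": [
    {"dx":0.17,"dy":0,"dz":0,"turn":0,"gripper":1},
    {"dx":0.35,"dy":-0.01,"dz":0,"turn":0,"gripper":1},
    {"dx":0.52,"dy":-0.03,"dz":0,"turn":0,"gripper":1},
    {"dx":0.69,"dy":-0.05,"dz":0,"turn":0,"gripper":1},
    {"dx":0.69,"dy":-0.05,"dz":0,"turn":0,"gripper":1}
  ]
}}

```text
time_s: 12.45
eef_pos: [0.5359, 0.0015, 0.0916]
eef_rot: [-0.0, 0.989, -0.151, -0.001]
wrist_force: [-4.4, 3.0, 5.8]
opening: 0.184
```

{"api": "drive_tool", "payload": {
  "commands": [
    {"dx":0.17,"dy":-0.02,"dz":0,"turn":0,"gripper":1},
    {"dx":0.34,"dy":-0.05,"dz":0,"turn":0,"gripper":1},
    {"dx":0.51,"dy":-0.09,"dz":0,"turn":0,"gripper":1},
    {"dx":0.68,"dy":-0.13,"dz":0,"turn":0,"gripper":1},
    {"dx":0.68,"dy":-0.13,"dz":0,"turn":0,"gripper":1}
  ]
}}

```text
time_s: 13.08
eef_pos: [0.5427, 0.0007, 0.0916]
eef_rot: [0.0, 0.989, -0.15, -0.001]
wrist_force: [-4.2, 0.7, 7.4]
opening: 0.188
```

{"api": "drive_tool", "payload": {
  "commands": [
    {"dx":0.17,"dy":-0.04,"dz":0,"turn":0,"gripper":1},
    {"dx":0.33,"dy":-0.09,"dz":0,"turn":0,"gripper":1},
    {"dx":0.5,"dy":-0.15,"dz":0,"turn":0,"gripper":1},
    {"dx":0.66,"dy":-0.21,"dz":0,"turn":0,"gripper":1},
    {"dx":0.66,"dy":-0.21,"dz":0,"turn":0,"gripper":1}
  ]
}}

```text
time_s: 13.7
eef_pos: [0.5496, 0.0006, 0.0916]
eef_rot: [0.0, 0.989, -0.15, -0.001]
wrist_force: [-4.8, 1.8, 6.8]
opening: 0.186
```

{"api": "drive_tool", "payload": {
  "commands": [
    {"dx":0.16,"dy":-0.06,"dz":0,"turn":0,"gripper":1},
    {"dx":0.32,"dy":-0.13,"dz":0,"turn":0,"gripper":1},
    {"dx":0.48,"dy":-0.21,"dz":0,"turn":0,"gripper":1},
    {"dx":0.63,"dy":-0.29,"dz":0,"turn":0,"gripper":1},
    {"dx":0.63,"dy":-0.29,"dz":0,"turn":0,"gripper":1}
  ]
}}

```text
time_s: 14.32
eef_pos: [0.5565, 0.0013, 0.0916]
eef_rot: [0.0, 0.989, -0.15, -0.001]
wrist_force: [-5.1, 0.4, 6.4]
opening: 0.188
```

{"api": "drive_tool", "payload": {
  "commands": [
    {"dx":0.15,"dy":-0.08,"dz":0,"turn":0,"gripper":1},
    {"dx":0.3,"dy":-0.17,"dz":0,"turn":0,"gripper":1},
    {"dx":0.45,"dy":-0.26,"dz":0,"turn":0,"gripper":1},
    {"dx":0.59,"dy":-0.36,"dz":0,"turn":0,"gripper":1},
    {"dx":0.59,"dy":-0.36,"dz":0,"turn":0,"gripper":1}
  ]
}}

```text
time_s: 14.95
eef_pos: [0.5633, 0.0028, 0.0916]
eef_rot: [0.001, 0.989, -0.15, -0.001]
wrist_force: [-5.2, 0.0, 5.3]
opening: 0.186
```

{"api": "drive_tool", "payload": {
  "commands": [
    {"dx":0.14,"dy":-0.1,"dz":0,"turn":0,"gripper":1},
    {"dx":0.28,"dy":-0.21,"dz":0,"turn":0,"gripper":1},
    {"dx":0.41,"dy":-0.31,"dz":0,"turn":0,"gripper":1},
    {"dx":0.54,"dy":-0.43,"dz":0,"turn":0,"gripper":1},
    {"dx":0.54,"dy":-0.43,"dz":0,"turn":0,"gripper":1}
  ]
}}

```text
time_s: 15.58
eef_pos: [0.5698, 0.0051, 0.0916]
eef_rot: [0.001, 0.989, -0.15, -0.001]
wrist_force: [-5.6, -1.0, 6.5]
opening: 0.19
```

{"api": "drive_tool", "payload": {
  "commands": [
    {"dx":0.13,"dy":-0.12,"dz":0,"turn":0,"gripper":1},
    {"dx":0.25,"dy":-0.24,"dz":0,"turn":0,"gripper":1},
    {"dx":0.37,"dy":-0.36,"dz":0,"turn":0,"gripper":1},
    {"dx":0.49,"dy":-0.49,"dz":0,"turn":0,"gripper":1},
    {"dx":0.49,"dy":-0.49,"dz":0,"turn":0,"gripper":1}
  ]
}}

```text
time_s: 16.2
eef_pos: [0.5761, 0.0082, 0.0916]
eef_rot: [0.001, 0.989, -0.15, -0.001]
wrist_force: [-5.4, -1.2, 6.0]
opening: 0.186
```

```bash
python3 -c "
from h import *
for a in (-1.027,-.907,-.787,-.667): arc((.547,.058),.0577,a,a+.12,4);print()"; python3 snap.py side pics/s6.png 230 170 350 270 6
```

```text
-0.997: dx 0.11 dy -0.13
-0.967: dx 0.22 dy -0.27
-0.937: dx 0.33 dy -0.40
-0.907: dx 0.43 dy -0.54

-0.877: dx 0.10 dy -0.14
-0.847: dx 0.19 dy -0.29
-0.817: dx 0.28 dy -0.44
-0.787: dx 0.36 dy -0.59

-0.757: dx 0.08 dy -0.15
-0.727: dx 0.15 dy -0.31
-0.697: dx 0.22 dy -0.47
-0.667: dx 0.29 dy -0.63

-0.637: dx 0.06 dy -0.16
-0.607: dx 0.11 dy -0.33
-0.577: dx 0.16 dy -0.49
-0.547: dx 0.21 dy -0.66
```

View pics/s6.png

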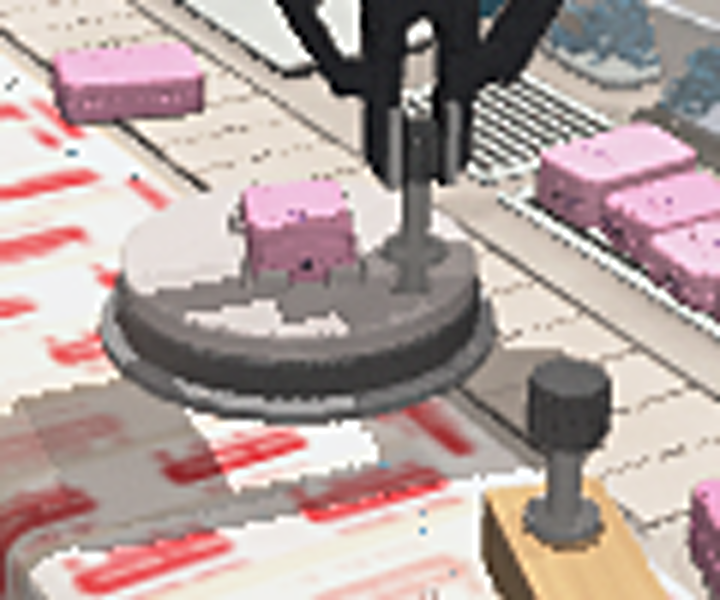

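The pin is still in the plate hole at (412,285), and the mould has turned with the plate. Continuing.

{"api": "drive_tool", "payload": {
  "commands": [
    {"dx":0.11,"dy":-0.13,"dz":0,"turn":0,"gripper":1},
    {"dx":0.22,"dy":-0.27,"dz":0,"turn":0,"gripper":1},
    {"dx":0.33,"dy":-0.4,"dz":0,"turn":0,"gripper":1},
    {"dx":0.43,"dy":-0.54,"dz":0,"turn":0,"gripper":1},
    {"dx":0.43,"dy":-0.54,"dz":0,"turn":0,"gripper":1}
  ]
}}

```text
time_s: 16.88
eef_pos: [0.5822, 0.0123, 0.0914]
eef_rot: [0.0, 0.989, -0.151, -0.0]
wrist_force: [-4.0, -2.2, 5.2]
opening: 0.187
```

{"api": "drive_tool", "payload": {
  "commands": [
    {"dx":0.1,"dy":-0.14,"dz":0,"turn":0,"gripper":1},
    {"dx":0.19,"dy":-0.29,"dz":0,"turn":0,"gripper":1},
    {"dx":0.19,"dy":-0.29,"dz":0,"turn":0,"gripper":1}
  ]
}}

```text
time_s: 17.25
eef_pos: [0.5854, 0.0151, 0.091]
eef_rot: [-0.0, 0.989, -0.151, 0.0]
wrist_force: [-0.3, -0.5, -1.2]
opening: 0.19
```

The force fell to zero and z dropped, so the foot has found the hidden hole. I'll probe down gently.

{"api": "drive_tool", "payload": {
  "commands": [
    {"dx":0,"dy":0,"dz":0.05,"turn":0,"gripper":1},
    {"dx":0,"dy":0,"dz":0.1,"turn":0,"gripper":1},
    {"dx":0,"dy":0,"dz":0.1,"turn":0,"gripper":1}
  ]
}}

```text
time_s: 17.62
eef_pos: [0.585, 0.015, 0.0901]
eef_rot: [-0.0, 0.989, -0.151, -0.0]
wrist_force: [-0.4, 0.0, -0.7]
opening: 0.189
```

{"api": "drive_tool", "payload": {
  "commands": [
    {"dx":0,"dy":0,"dz":0.05,"turn":0,"gripper":1},
    {"dx":0,"dy":0,"dz":0.1,"turn":0,"gripper":1},
    {"dx":0,"dy":0,"dz":0.1,"turn":0,"gripper":1}
  ]
}}

```text
time_s: 18.0
eef_pos: [0.5849, 0.0149, 0.0891]
eef_rot: [-0.0, 0.989, -0.151, -0.0]
wrist_force: [0.5, 0.1, -1.5]
opening: 0.188
```

{"api": "drive_tool", "payload": {
  "commands": [
    {"dx":0,"dy":0,"dz":0.05,"turn":0,"gripper":1},
    {"dx":0,"dy":0,"dz":0.1,"turn":0,"gripper":1},
    {"dx":0,"dy":0,"dz":0.1,"turn":0,"gripper":1}
  ]
}}

```text
time_s: 18.38
eef_pos: [0.585, 0.0149, 0.0882]
eef_rot: [-0.0, 0.989, -0.151, 0.0]
wrist_force: [0.7, 0.4, -0.5]
opening: 0.184
```

{"api": "drive_tool", "payload": {
  "commands": [
    {"dx":0,"dy":0,"dz":0.05,"turn":0,"gripper":1},
    {"dx":0,"dy":0,"dz":0.1,"turn":0,"gripper":1},
    {"dx":0,"dy":0,"dz":0.15,"turn":0,"gripper":1},
    {"dx":0,"dy":0,"dz":0.15,"turn":0,"gripper":1}
  ]
}}

```text
time_s: 18.88
eef_pos: [0.5853, 0.0149, 0.087]
eef_rot: [-0.0, 0.989, -0.151, 0.0]
wrist_force: [0.9, -0.2, 2.0]
opening: 0.188
```

{"api": "drive_tool", "payload": {
  "commands": [
    {"dx":0,"dy":0,"dz":0.05,"turn":0,"gripper":1},
    {"dx":0,"dy":0,"dz":0.1,"turn":0,"gripper":1},
    {"dx":0,"dy":0,"dz":0.1,"turn":0,"gripper":1}
  ]
}}

```text
time_s: 19.25
eef_pos: [0.5854, 0.015, 0.0858]
eef_rot: [-0.0, 0.989, -0.151, 0.0]
wrist_force: [2.8, 0.8, 0.4]
opening: 0.187
```

{"api": "drive_tool", "payload": {
  "commands": [
    {"dx":0.05,"dy":-0.02,"dz":0.05,"turn":0,"gripper":1},
    {"dx":0.05,"dy":-0.02,"dz":0.1,"turn":0,"gripper":1},
    {"dx":0.05,"dy":-0.02,"dz":0.15,"turn":0,"gripper":1},
    {"dx":0.05,"dy":-0.02,"dz":0.15,"turn":0,"gripper":1}
  ]
}}

```text
time_s: 19.75
eef_pos: [0.5855, 0.015, 0.0841]
eef_rot: [-0.0, 0.989, -0.151, 0.0]
wrist_force: [2.0, 0.8, 1.5]
opening: 0.187
```

{"api": "drive_tool", "payload": {
  "commands": [
    {"dx":0.04,"dy":-0.02,"dz":0.1,"turn":0,"gripper":1},
    {"dx":0.04,"dy":-0.02,"dz":0.2,"turn":0,"gripper":1},
    {"dx":0.04,"dy":-0.02,"dz":0.3,"turn":0,"gripper":1},
    {"dx":0.04,"dy":-0.02,"dz":0.3,"turn":0,"gripper":1}
  ]
}}

```text
time_s: 20.25
eef_pos: [0.5858, 0.0151, 0.0809]
eef_rot: [-0.0, 0.989, -0.151, -0.0]
wrist_force: [1.7, 1.0, -0.4]
opening: 0.187
```

{"api": "drive_tool", "payload": {
  "commands": [
    {"dx":0.02,"dy":-0.02,"dz":0.1,"turn":0,"gripper":1},
    {"dx":0.02,"dy":-0.02,"dz":0.2,"turn":0,"gripper":1},
    {"dx":0.02,"dy":-0.02,"dz":0.25,"turn":0,"gripper":1},
    {"dx":0.02,"dy":-0.02,"dz":0.25,"turn":0,"gripper":1}
  ]
}}

```text
time_s: 20.75
eef_pos: [0.586, 0.0152, 0.0785]
eef_rot: [0.0, 0.989, -0.151, -0.0]
wrist_force: [0.6, 1.1, -1.0]
opening: 0.186
```

{"api": "drive_tool", "payload": {
  "commands": [
    {"dx":0,"dy":0,"dz":0.03,"turn":0,"gripper":1},
    {"dx":0,"dy":0,"dz":0.05,"turn":0,"gripper":1},
    {"dx":0,"dy":0,"dz":0.05,"turn":0,"gripper":1}
  ]
}}

```text
time_s: 21.12
eef_pos: [0.5861, 0.0152, 0.0783]
eef_rot: [-0.0, 0.989, -0.151, -0.0]
wrist_force: [-1.0, 1.4, 1.8]
opening: 0.187
```

Contact is at the home height (z 0.0783, expected 0.0782). Opening now, then retreating straight up.

{"api": "drive_tool", "payload": {
  "commands": [
    {"dx":0,"dy":0,"dz":0,"turn":0,"gripper":0.75},
    {"dx":0,"dy":0,"dz":0,"turn":0,"gripper":0.4},
    {"dx":0,"dy":0,"dz":0,"turn":0,"gripper":0.4},
    {"dx":0,"dy":0,"dz":0,"turn":0,"gripper":0.4},
    {"dx":0,"dy":0,"dz":-1,"turn":0,"gripper":0.4},
    {"dx":0,"dy":0,"dz":-3,"turn":0,"gripper":0.4},
    {"dx":0,"dy":0,"dz":-8,"turn":0,"gripper":0.4},
    {"dx":0,"dy":0,"dz":-13,"turn":0,"gripper":0.4},
    {"dx":0,"dy":0,"dz":-13,"turn":0,"gripper":0.4},
    {"dx":0,"dy":0,"dz":-13,"turn":0,"gripper":0.4}
  ]
}}

```text
time_s: 22.38
eef_pos: [0.5862, 0.0152, 0.2092]
eef_rot: [0.0, 0.989, -0.151, 0.001]
wrist_force: [0.3, 0.4, -0.9]
opening: 0.603
```

```bash
python3 snap.py side pics/s7.png 230 170 350 270 6; python3 snap.py top pics/t7.png 0 0 560 420 1
```

```text
(no output)
```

View pics/s7.png

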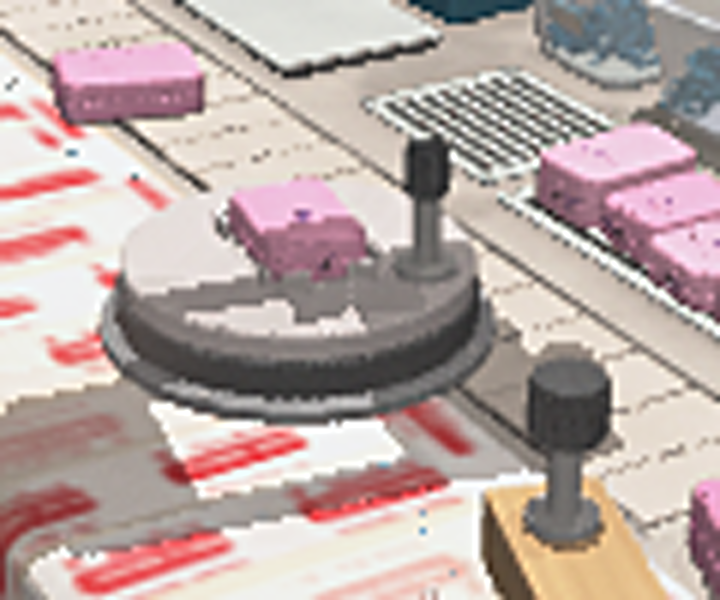

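View pics/t7.png

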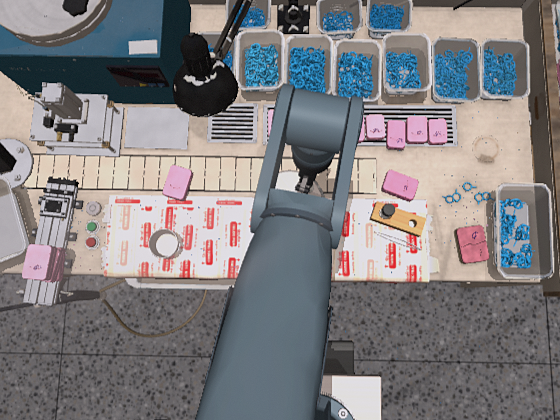

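The pin stands upright with its shoulder on the plate at (427,268), and the other objects look unmoved. I'll check its height against the projection, then hand in.

```bash
python3 - <<'E'
from h import *
for z in (.0965,.0845,.0415,.0365):
    u,v=proj("side",[.586,.0155,z]); print(z,(u-230+.5)*6-.5,(v-170+.5)*6-.5)
from bench import ctrl
print(ctrl.get_obs()["wrist_force"]); ctrl.hand_in()
E
```

```text
0.0965 428.2132228454832 141.59779944331143
0.0845 427.59061796010883 167.751542957202
0.0415 425.41249901846595 259.2477156995662
0.0365 425.16445735698903 269.6671938427966
[-0.28022913  0.70118079 -0.76066608]
the job is handed in; nothing more can be done
```

I locked the turntable and handed the job in at about 22.5 s of the 58 s allowed. The hand-in gave no verdict.

**What I did:** I took the slim pin from the rack, put its foot into the plate hole and turned the plate anticlockwise with a light downward press. The foot dropped into the hidden hole after about 1.6 rad. I then lowered the pin until its shoulder touched the plate, let go and lifted the gripper clear.

**Forces:** The highest I read was about 20 N in all, early in the turn, and I eased the press straight after. The rest of the turn read about 8 N. Forces are only reported at the end of each move, so a short peak in between would not show.

**Last checks:**
- **Height:** The gripper height at release (0.0783 m) matched the home height I expected (0.0782 m).
- **Side picture:** The pin stands upright with its shoulder on the plate. Its knob and shoulder are within 1–2 mm of where they should appear.
- **Other objects:** The thick pin, both moulds, the pot and the tweezers look unmoved, judged by eye.
- **Top camera:** The arm blocked its view of the pin, so the final pin position rests on the side camera and the arm's own readings.

No check failed or disagreed. The two cameras differed by about 2 mm in y on pin and hole alike, so I worked from the difference between the two.

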